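# Soap saver down the shelf's drying chute

## Task

Put the wooden soap saver away down the white clip-on chute on the front edge of the steel shelf. Keep it flat on the shelf: slide it sideways towards the chute until it is up against the sprung buffer and pushes it in a little, without forcing or bottoming the buffer, so that it lines up with the gap in the rail; then push it squarely over the front edge, through the gap, so that it drops into the chute. Push gently throughout and do not disturb the bottle, the scrubber or the mirror.

Things in the scene. Friction and masses are not known exactly. Their poses are not given: they have to be found in the camera images.
- shelf: Fixed bare stainless shelf, top at z = 170 mm. Origin: middle of its front edge, at deck level. x: from the front edge back to the tiled upstand; y: along the edge. Plate: x 0 to 180, y -310 to 310 mm; the upstand behind rises 15 mm above it. WHERE the white chute is clipped along the edge is not measured: its gap's middle is at shelf y -150 to -30 mm, to be found by feel or seen.
- edge (a point): Top of the shelf's front edge, mid-length; axes as the shelf. The fixed chute, as shelf y from its gap's middle: buffer face at -50 mm looking to +y; gap -56 to 55 mm; rail 55 to 215 mm, 12 mm high, at shelf x 0 to 6; housing behind the buffer -85 to -101 mm, 22 mm high. Below the gap, in front of the edge, its open box: shelf x -114 to -4, 118 mm wide, floor 30 mm over the deck, a slide inside.
- buffer (a joint): Travel of the chute's sprung buffer in m: 0 at rest, growing as the saver pushes it to shelf -y, bottoming at 0.012. Its rubber-faced plate, 70 mm wide (shelf x 12 to 82 mm) and 18 mm high, is on a spring of 1.2 N per mm without preload; let go, it returns to rest. The saver against it at rest is centred on the gap.
- saver_center (a point): Centre of the loose slatted wooden soap saver, flat on the shelf: 76 mm along its x, 100 along its y, 20 high; 140 to 280 g, friction on steel about 0.6. Starts within 0.15 rad of the shelf's axes, on the buffer's +y side, 70 to 270 mm short of it, centre 58 to 75 mm behind the front edge. 40 mm are free beyond its +y end and behind it (+x), to push from there.
- bottle: Loose frosted bottle, 52 mm diameter, 130 mm tall, origin at the centre of its underside, standing at the shelf's -y end.
- scrubber: Loose hard-silicone body scrubber, disc 76 mm across with a grip, 39 mm high, origin at the centre of its underside, lying at the shelf's +y end.
- mirror: Loose round chrome mirror on a foot 90 mm across, 145 mm tall, origin at the centre of its underside, standing on the deck beside the chute.
Things that resemble listed ones, but are neither listed nor needed, are in the scene too. Of the things shaped like the part that bears saver_center, the wooden one is meant.

How it is judged:
By the outcome, as a careful person would: the job done as asked, in the order asked, and still so for the second after the job is handed in, with the robot touching nothing.
It also fails if it takes over 64 s, if anything falls off the work surface, if the arm or the gripper's body presses on something with over 40 N, if the wrist force passes 120 N, or if a joint passes its speed limit or range.

## Robot

A 6-joint arm with a two-finger parallel gripper is mounted at the origin on the work surface. World frame = base frame: x ahead of the robot, y to its left, z up, the work surface at z = 0. Lengths are in mm, angles in rad, forces in N, time in s.
With the tool pointing down it reaches from about 350 to 775 mm from the base axis. Payload 7.3 kg.
Tool frame: the origin (TCP) lies on the centre line of the jaws, within the pads' length; the fingertips stand 22 mm ahead of it and the grasp point (between the pads) lies 3 mm ahead of it; z points along the fingers, y is the direction in which the jaws open and shut (so a half turn about z gives the same grasp; the last joint's range is limited). The gripper opens to 92 mm and grips with 3 to 60 N. Pads are 19 mm wide; open, the fingers measure 130 mm over their backs; the gripper's body (75 mm by 190 mm) begins 47 mm behind the grasp point.
Start: joints at [-1.41, 0.342, 1.524, -0, 1.275, -0.146], TCP at [158.577, -500.496, 248.741] pointing down, gripper open.
Joint ranges: [-2.53, 2.53], [-0.77, 2.02], [0.04, 2.7], [-1, 4.14], [0.28, 2.66], [-3.11, 3.11]. Speed limits (rad/s): [2.57, 2.57, 3.14, 3.14, 3.14, 3.14].

## Interface

Orientations are given as [roll, pitch, yaw] about the fixed x, y, z axes, in that order (R = Rz(yaw) Ry(pitch) Rx(roll)).
In Python, from plant import get_obs, capture, bot, spot_in gives the robot as it stands.
- The arm moves only by the shell command python3 -m handwheel 'ROWS' [OPENING]. ROWS is JSON, a list of rows, each a list of 2 entries, a list of its own where there are three numbers: the shift along the world's x, y, z in mm, then the turn, a rotation vector about the world's x, y, z in rad. In form: [[[x, y, z], [wx, wy, wz]], ...]. A call has 1 to 12 rows; each row shifts and turns the commanded pose from where the row before left it; what a row does not reach is not made up. A row lasts 1/8 s, in which the tool goes at most 62.5 mm and 10.7 degrees, less where a joint would pass 70% of its speed; a pose out of reach is approached as far as the arm can. A call is refused whole if a number of a shift passes 62.5 or a number of a turn 0.188, either way. A call with a gripper value outside its range is refused whole. OPENING is the closure, from 0 (fully open) to 1 (shut), set as the call begins (- or left out, the last holds). The fingers move at their own pace and stop on an object; the grip force is fixed at half the most. Time passes only in rows, so rows that do not move let the fingers close. It gives the time, the measured TCP pose, the force and the opening at its end, in the units of the state.
- get_obs(): the state, without advancing time (a new reading comes with each control period).
- capture(name): name is "side" or "top"; returns a dict with "img" (400x640x3 uint8, red, green, blue), "fx", "fy", "cx", "cy" (pixels), "cam_to_world" (4x4, takes a point from camera to world coordinates). Camera axes: x right, y up, looking along -z (the intrinsics and any distortion apply to the point x, -y, -z); pixel columns grow to the right and rows downward; lengths in mm; the calibration is good to about 2 mm. A picture is of the moment at which its call begins. There is no depth.
- bot.close_job(): hands the job in, once; it reports no verdict.
Trained networks look in the newest picture that a camera, given by its name, has taken for a name from the list of things; names that differ only in an ending like _2 or _b are one class to them, and where a whole thing is asked for, a point or a joint stands for the part that bears it (a point fixed in the world has none). Each returns a list of dicts, best first, with "score" (0 to 1); they miss things now and then, are a little off and sometimes report something else, mostly with a low value. They report only what shows in the picture. A call takes as long as a camera call. They do not tell look-alikes from the thing itself.
- spot_in(thing, camera): "xyz" ([x, y, z] in mm, in the coordinates of the camera as it stood for that picture, good to about 4 mm: the middle of the surface that is visible of it).
The state is a dict: "time": time; "joint_positions": joint angles; "dq": joint speeds; "tau": joint torques, N m; "tool_pos": TCP position; "tcp_rot": TCP orientation; "contact_force": force on the tool from outside, world axes, zero at the start; "moment": the same for the moment, N m; "grip_width": finger opening in mm.
Only numpy, scipy, OpenCV 4.12 (cv2) and the standard library are available. Lean on these libraries where they do the work, as an engineer would, in place of code of your own. Each camera call takes 0.05 s, during which the arm holds its last target. There are 200 camera calls.

## Working session

There is one attempt and no reset: what is moved stays moved. The work goes in short steps, Python scripts to look and compute and a shell command to move; the robot and the scene stay as the last step left them, time stands still between calls to the robot, and variables do not carry over. Pictures are saved under pics/ and viewed, about 8 in all and at most 12, crops included, and the job is handed in when it is done.

```bash
mkdir -p pics; cat > h.py <<'E'
from plant import get_obs, capture, bot, spot_in
import numpy as np, cv2
def cap(n,f=None):
    c=capture(n)
    if f: cv2.imwrite('pics/'+f,c['img'][:,:,::-1])
    return c
def pix2w(c,u,v,z):
    T=np.array(c['cam_to_world']); d=np.array([(u-c['cx'])/c['fx'],-(v-c['cy'])/c['fy'],-1.])
    d=T[:3,:3]@d; o=T[:3,3]; return o+d*(z-o[2])/d[2]
def w2pix(c,p):
    T=np.array(c['cam_to_world']); q=T[:3,:3].T@(np.array(p)-T[:3,3]); return c['cx']+c['fx']*q[0]/-q[2], c['cy']-c['fy']*q[1]/-q[2]
def spots(c,cam,t):
    T=np.array(c['cam_to_world']); r=[]
    for s in spot_in(t,cam): r.append((round(s['score'],2),(T[:3,:3]@np.array(s['xyz'])+T[:3,3]).round(0).tolist()))
    return r
E
python3 - <<'E'
from h import *
for n in ['top','side']:
    c=cap(n,n+'0.png'); print(n,[k for k in c],np.array(c['cam_to_world']).round(2).tolist(),c['fx'],c['cx'],c['cy'])
    for t in ['shelf','buffer','saver_center','bottle','scrubber','mirror']: print(t,spots(c,n,t))
o=get_obs();print(o['time'],o['tool_pos'],o['tcp_rot'],o['grip_width'],o['contact_force'])
E
```

```text
top ['img', 'fx', 'fy', 'cx', 'cy', 'cam_to_world'] [[0.02, 0.99, -0.13, 339.91], [-1.0, 0.02, -0.0, 67.77], [0.0, 0.13, 0.99, 1480.2], [0.0, 0.0, 0.0, 1.0]] 473.4741821492728 313.3147718718211 197.9346992236186
shelf [(0.88, [625.0, -10.0, 170.0])]
buffer [(0.57, [557.0, -189.0, 185.0])]
saver_center [(0.81, [545.0, 102.0, 193.0]), (0.75, [385.0, 402.0, 21.0]), (0.69, [550.0, 448.0, 21.0]), (0.67, [368.0, 134.0, 20.0]), (0.67, [626.0, -9.0, 170.0]), (0.5, [571.0, 254.0, 189.0])]
bottle [(0.58, [634.0, -274.0, 258.0])]
scrubber [(0.63, [570.0, 254.0, 183.0])]
mirror [(0.93, [435.0, -314.0, 10.0])]
side ['img', 'fx', 'fy', 'cx', 'cy', 'cam_to_world'] [[-0.89, 0.3, -0.33, 158.43], [-0.45, -0.57, 0.69, 847.11], [0.02, 0.76, 0.65, 825.97], [0.0, 0.0, 0.0, 1.0]] 375.8268717629957 318.2217606166864 195.67578615437827
shelf [(0.94, [646.0, 164.0, 174.0])]
buffer [(0.55, [558.0, -191.0, 185.0])]
saver_center [(0.88, [543.0, 109.0, 189.0]), (0.87, [548.0, 449.0, 19.0]), (0.67, [368.0, 138.0, 21.0]), (0.6, [386.0, 408.0, 23.0])]
bottle [(0.7, [639.0, -263.0, 241.0])]
scrubber [(0.67, [569.0, 264.0, 187.0])]
mirror [(0.56, [423.0, -327.0, 103.0])]
0.7 [ 158.54110451 -500.49872583  248.7733172 ] [3.14146470e+00 5.67239912e-05 3.06771178e-01] 91.9643559510223 [ 0.21633852  0.51737209 -0.03464163]
```

View pics/top0.png

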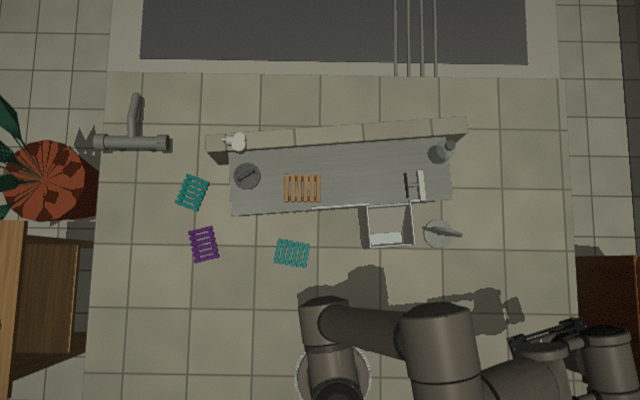

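View pics/side0.png

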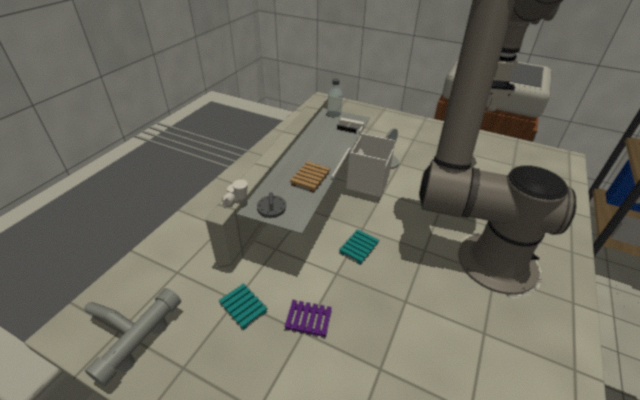

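The top view shows the wooden saver at (302,188), the chute box at about (388,225), the buffer's black plate at about (407,186), the scrubber at (246,176), the bottle at (440,152) and the mirror at (440,233). I'll enlarge it.

```bash
python3 - <<'E'
from h import *
c=cap('top'); im=c['img'][110:255,220:480,::-1]
cv2.imwrite('pics/z.png',cv2.resize(im,None,fx=3,fy=3,interpolation=cv2.INTER_CUBIC))
a=pix2w(c,232,215,170);b=pix2w(c,452,200,170);print(a,b,np.linalg.norm(a-b))
E
```

```text
[464.54988768 293.6066878  170.        ] [ 516.8541468  -318.68287401  170.        ] 614.5195220852745
```

View pics/z.png

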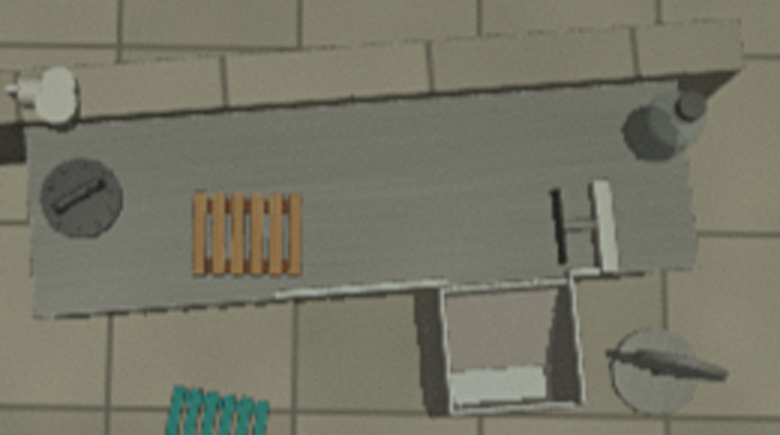

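```bash
cat >> h.py <<'E'
def shelf(c):
    P=lambda X,Y,z: pix2w(c,220+X/3,110+Y/3,z)
    a=P(35,318,170);b=P(693,270,170); u=(a-b)/np.linalg.norm(a-b); o=(a+b)/2
    return P,o,u
E
python3 - <<'E'
from h import *
c=cap('top');P,o,u=shelf(c); y=u[:2]; x=np.array([y[1],-y[0]])
print('o',o,'yaw',np.arctan2(x[1],x[0]))
S=lambda p:(round(float((p-o)[:2]@x),1),round(float((p-o)[:2]@y),1))
for n,X,Y,z in [('FL',35,318,170),('FR',693,270,170),('BL',28,122,170),('BR',680,82,170),('s1',193,194,190),('s2',301,195,190),('s3',301,275,190),('s4',193,275,190),('bufback',552,190,188),('buffront',560,263,188),('railL',275,296,182),('railR',441,284,182),('boxR',572,276,182),('house',594,182,192),('houseF',606,270,192)]:
    p=P(X,Y,z);print(n,p.round(0),S(p))
c2=cap('side')
q=spots(c2,'side','saver_center')[0]; print(q,S(np.array(q[1])))
for t in('buffer',): print(t,[(s,S(np.array(p))) for s,p in spots(c2,'side',t)+spots(c,'top',t)])
E
```

```text
o [489.27726033 -10.73405912 170.        ] yaw 0.08997257919959352
FL [462. 294. 170.] (0.0, 306.4)
FR [ 517. -316.  170.] (0.0, -306.4)
BL [647. 308. 170.] (185.9, 303.6)
BR [ 696. -308.  170.] (179.5, -314.2)
s1 [577. 150. 190.] (101.9, 152.0)
s2 [578.  50. 190.] (93.7, 52.7)
s3 [503.  49. 190.] (19.5, 58.3)
s4 [502. 148. 190.] (26.7, 156.9)
bufback [ 587. -182.  188.] (81.8, -179.2)
buffront [ 519. -189.  188.] (13.4, -179.8)
railL [485.  73. 182.] (2.8, 83.4)
railR [498. -80. 182.] (2.7, -69.8)
boxR [ 508. -201.  182.] (1.3, -190.9)
house [ 594. -220.  192.] (85.7, -217.7)
houseF [ 513. -230.  192.] (3.4, -220.3)
(0.88, [369.0, 141.0, 21.0]) (-106.2, 161.9)
buffer [(0.43, (53.3, -184.8)), (0.59, (140.4, -9.9))]
```

```bash
python3 -m handwheel '[[[36,46,5],[0,0,0.113]],[[36,46,5],[0,0,0.113]],[[36,46,5],[0,0,0.113]],[[36,46,5],[0,0,0.113]],[[27,52,0],[0,0,0.113]],[[27,52,0],[0,0,0.113]],[[27,52,0],[0,0,0.113]],[[27,52,0],[0,0,0.113]],[[20,55,0],[0,0,0.113]],[[20,55,0],[0,0,0.113]],[[20,55,0],[0,0,0.113]],[[20,55,0],[0,0,0.113]]]' 0.6
python3 -c "
from h import *
o=get_obs();print(o['tool_pos'],o['tcp_rot'],o['joint_positions'])"
```

```text
time: 2.5
tool_pos: [491.0, 113.5, 268.9]
tcp_rot: [3.141, 0.0, 1.667]
contact_force: [0.8, -0.6, 0.3]
grip_width: 37.0
[491.03572806 113.48402881 268.94757326] [3.14082010e+00 2.48551482e-04 1.66676271e+00] [ 7.50815794e-02  2.87171688e-01  1.54592818e+00 -2.40643589e-04
  1.30771523e+00 -2.08224128e-02]
```

```bash
python3 -m handwheel '[[[21,31,0],[0,0,0]],[[21,32,0],[0,0,-0.006]],[[0,0,0],[0,0,0]],[[0,0,-20],[0,0,0]],[[0,0,-20],[0,0,0]],[[0,0,-16],[0,0,0]],[[0,0,-8],[0,0,0]],[[0,0,-8],[0,0,0]],[[0,0,0],[0,0,0]]]'
python3 -c "
from h import *
c=cap('top'); im=c['img'][110:255,220:480,::-1]
cv2.imwrite('pics/z2.png',cv2.resize(im,None,fx=3,fy=3,interpolation=cv2.INTER_CUBIC))"
```

```text
time: 3.62
tool_pos: [532.4, 174.3, 196.5]
tcp_rot: [-3.141, 0.0, 1.657]
contact_force: [-0.9, 0.7, -0.4]
grip_width: 37.1
```

View pics/z2.png

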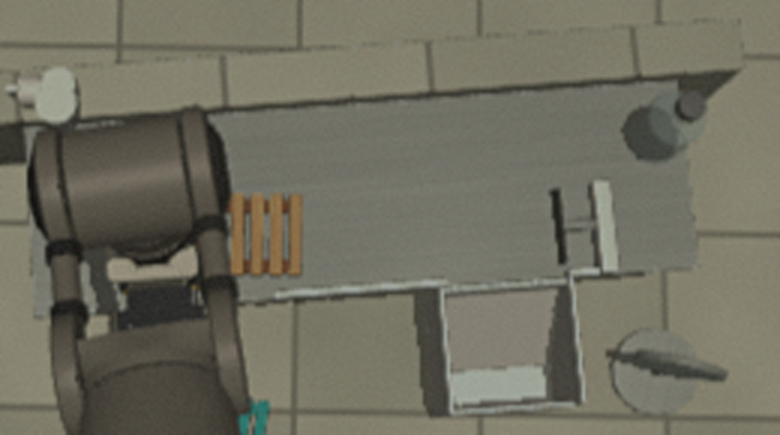

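```bash
python3 -m handwheel '[[[0.5,-5,0],[0,0,0]],[[0.5,-5,0],[0,0,0]],[[0.5,-5,0],[0,0,0]],[[0.5,-6,0],[0,0,0]],[[0.7,-8,0],[0,0,0]],[[0.9,-10,0],[0,0,0]],[[0.9,-10,0],[0,0,0]],[[0.9,-10,0],[0,0,0]],[[0.9,-10,0],[0,0,0]],[[0.9,-10,0],[0,0,0]],[[0.9,-10,0],[0,0,0]],[[0.9,-10,0],[0,0,0]]]'
python3 -m handwheel '[[[0.9,-10,0],[0,0,0]],[[0.9,-10,0],[0,0,0]],[[0.9,-10,0],[0,0,0]],[[0.9,-10,0],[0,0,0]],[[0.9,-10,0],[0,0,0]],[[0.9,-10,0],[0,0,0]],[[0.9,-10,0],[0,0,0]],[[0.9,-10,0],[0,0,0]],[[0,0,0],[0,0,0]]]'
python3 -c "
from h import *
c=cap('top'); im=c['img'][110:255,220:480,::-1]
cv2.imwrite('pics/z3.png',cv2.resize(im,None,fx=3,fy=3,interpolation=cv2.INTER_CUBIC))"
```

```text
time: 5.18
tool_pos: [541.6, 74.8, 196.7]
tcp_rot: [-3.142, 0.0, 1.657]
contact_force: [0.2, 3.4, 2.6]
grip_width: 36.5
time: 6.3
tool_pos: [548.7, -5.7, 196.5]
tcp_rot: [-3.141, 0.001, 1.656]
contact_force: [0.4, -0.5, 0.1]
grip_width: 36.9
```

View pics/z3.png

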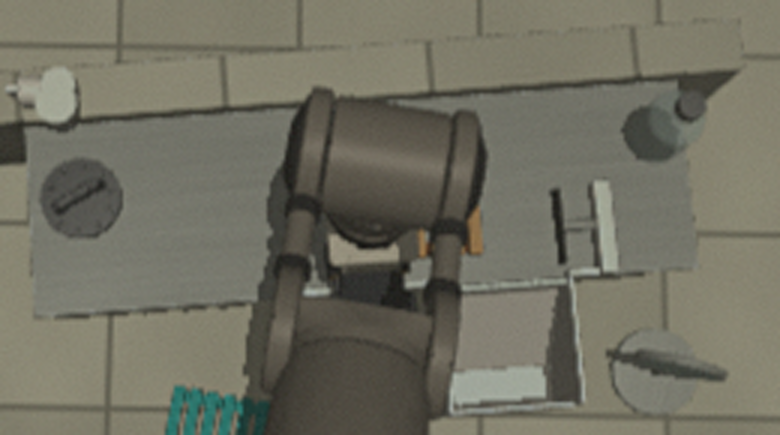

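```bash
cat >> h.py <<'E'
O=np.array([489.3,-10.7]); SY=np.array([-.0898,.996]); SX=np.array([.996,.0898])
def S(p): d=np.array(p)[:2]-O; return (round(float(d@SX),1),round(float(d@SY),1))
E
python3 -c "
from h import *
c=cap('top');P,_,_=shelf(c)
for a in [(482,256,190),(481,212,190),(552,190,188),(560,263,188)]: print(S(P(*a)))
print(S(get_obs()['tool_pos']))
c=cap('side','s3.png');im=c['img'][90:200,290:420,::-1];cv2.imwrite('pics/s3.png',cv2.resize(im,None,fx=5,fy=5,interpolation=cv2.INTER_CUBIC))"
```

```text
(24.9, -108.7)
(65.7, -111.5)
(81.8, -179.2)
(13.4, -179.8)
(59.6, 0.4)
```

View pics/s3.png

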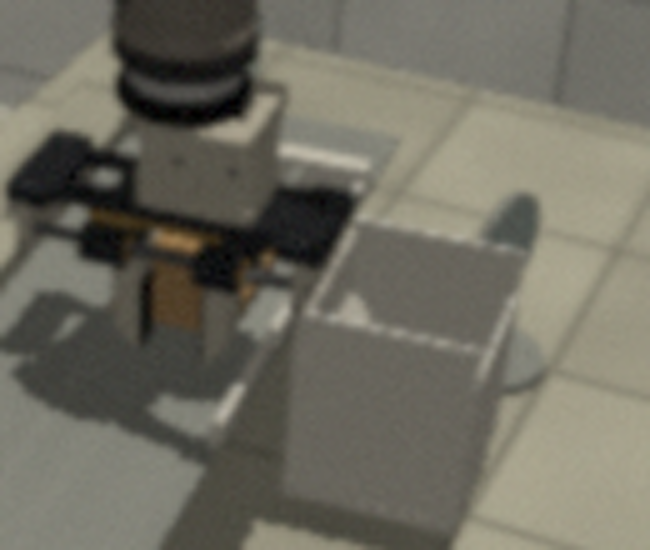

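Saver is square and flush to both fingers, with about 69 mm to the buffer. I'll cover 60 mm and then creep while watching the force.

```bash
python3 -m handwheel '[[[0.5,-6,0],[0,0,0]],[[0.9,-10,0],[0,0,0]],[[0.9,-10,0],[0,0,0]],[[0.9,-10,0],[0,0,0]],[[0.9,-10,0],[0,0,0]],[[0.7,-8,0],[0,0,0]],[[0.5,-6,0],[0,0,0]],[[0,0,0],[0,0,0]],[[0,0,0],[0,0,0]]]'
for i in 1 2; do python3 -m handwheel '[[[0.2,-2,0],[0,0,0]],[[0.2,-2,0],[0,0,0]],[[0,0,0],[0,0,0]],[[0,0,0],[0,0,0]]]'; python3 -c "
from h import *
o=get_obs();print(S(o['tool_pos']),o['contact_force'][:2])"; done
```

```text
time: 7.58
tool_pos: [554.1, -64.5, 196.9]
tcp_rot: [3.141, 0.0, 1.657]
contact_force: [0.4, -0.2, -0.8]
grip_width: 37.1
time: 8.07
tool_pos: [554.6, -68.4, 196.9]
tcp_rot: [3.141, 0.0, 1.657]
contact_force: [-0.3, 1.7, 0.8]
grip_width: 36.7
(59.8, -63.3) [-0.29275141  1.688094  ]
time: 8.57
tool_pos: [554.9, -72.7, 196.7]
tcp_rot: [3.141, 0.0, 1.657]
contact_force: [1.2, 0.7, 1.4]
grip_width: 36.8
(59.8, -67.7) [1.15388316 0.68597567]
```

```bash
for i in 1; do python3 -m handwheel '[[[0.2,-2,0],[0,0,0]],[[0.1,-1,0],[0,0,0]],[[0,0,0],[0,0,0]],[[0,0,0],[0,0,0]]]'; done; python3 -m handwheel '[[[0.1,-1,0],[0,0,0]],[[0,0,0],[0,0,0]],[[0,0,0],[0,0,0]]]';  python3 -c "
from h import *
o=get_obs();print(S(o['tool_pos']),o['contact_force'][:2])
F=[]
for i in range(3):
    c=cap('top');F.append(get_obs()['contact_force'][1])
print(F); P,_,_=shelf(c)
im=c['img'][150:215,340:450,::-1];cv2.imwrite('pics/z4.png',cv2.resize(im,None,fx=7,fy=7,interpolation=cv2.INTER_CUBIC))"
```

```text
time: 9.07
tool_pos: [555.1, -75.7, 196.7]
tcp_rot: [-3.142, 0.0, 1.657]
contact_force: [-0.1, 1.1, -0.5]
grip_width: 36.7
time: 9.45
tool_pos: [555.2, -76.5, 196.7]
tcp_rot: [-3.142, 0.0, 1.657]
contact_force: [0.4, 0.8, 0.0]
grip_width: 36.4
(59.8, -71.5) [0.39898584 0.79606465]
[np.float64(1.4886946808612558), np.float64(1.3995276256813072), np.float64(1.5367327739903822)]
```

View pics/z4.png

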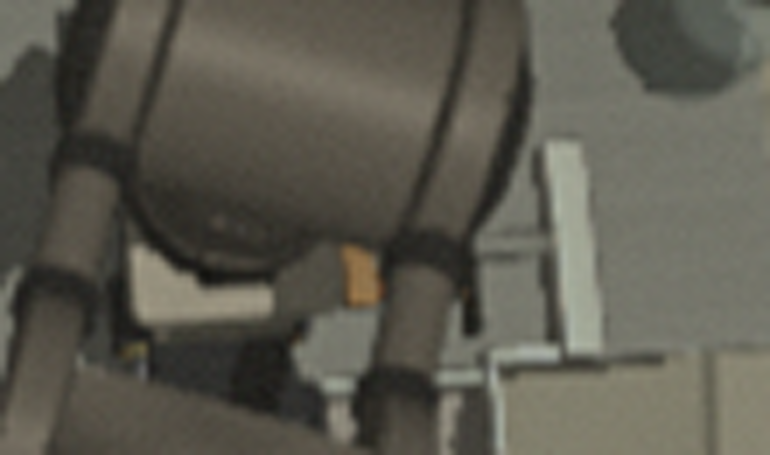

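The saver's edge (at about (462,292) in the crop) now meets the black plate at (472,300). A force of about 1.4 N suggests contact is only just starting, so I'll creep in 2 mm steps.

```bash
cat > f.py <<'E'
from h import *
F=[]
for i in range(4): cap('top'); F.append(get_obs()['contact_force'][:2])
print(S(get_obs()['tool_pos']),np.mean(F,0).round(2))
E
python3 -m handwheel '[[[0.1,-1,0],[0,0,0]],[[0.1,-1,0],[0,0,0]],[[0,0,0],[0,0,0]],[[0,0,0],[0,0,0]]]'|head -1; python3 f.py
python3 -m handwheel '[[[0.1,-1,0],[0,0,0]],[[0.1,-1,0],[0,0,0]],[[0,0,0],[0,0,0]],[[0,0,0],[0,0,0]]]'|head -1; python3 f.py
```

```text
time: 10.1
(59.8, -73.3) [-0.38  3.02]
time: 10.8
(59.8, -75.1) [-1.13  4.73]
```

```bash
python3 -m handwheel '[[[-0.1,1,0],[0,0,0]],[[-0.1,1,0],[0,0,0]],[[-0.1,1.5,0],[0,0,0]],[[-0.2,2.5,0],[0,0,0]],[[-0.4,4,0],[0,0,0]],[[-0.5,5,0],[0,0,0]],[[0,0,20],[0,0,0]],[[0,0,40],[0,0,0]]]'
python3 -m handwheel '[[[7.3,-6.7,0],[0,0,-0.1745]],[[7.3,-6.7,0],[0,0,-0.1745]],[[7.3,-6.7,0],[0,0,-0.1745]],[[7.3,-6.7,0],[0,0,-0.1745]],[[7.3,-6.7,0],[0,0,-0.1745]],[[7.3,-6.7,0],[0,0,-0.1745]],[[7.3,-6.7,0],[0,0,-0.1745]],[[7.3,-6.7,0],[0,0,-0.1745]],[[7.3,-6.7,0],[0,0,-0.1745]],[[0,0,0],[0,0,0]]]'
python3 -c "
from h import *
print(S(get_obs()['tool_pos']));c=cap('top')
im=c['img'][130:235,330:470,::-1];cv2.imwrite('pics/z5.png',cv2.resize(im,None,fx=5,fy=5,interpolation=cv2.INTER_CUBIC))
c=cap('side');im=c['img'][80:200,280:420,::-1];cv2.imwrite('pics/s5.png',cv2.resize(im,None,fx=5,fy=5,interpolation=cv2.INTER_CUBIC))"
```

```text
time: 12.0
tool_pos: [553.4, -64.9, 255.9]
tcp_rot: [-3.138, -0.001, 1.657]
contact_force: [0.7, 0.3, 0.2]
grip_width: 37.0
time: 13.25
tool_pos: [620.1, -125.9, 256.4]
tcp_rot: [3.142, 0.0, 0.088]
contact_force: [0.3, 0.4, -0.6]
grip_width: 36.6
(120.0, -126.5)
```

View pics/z5.png

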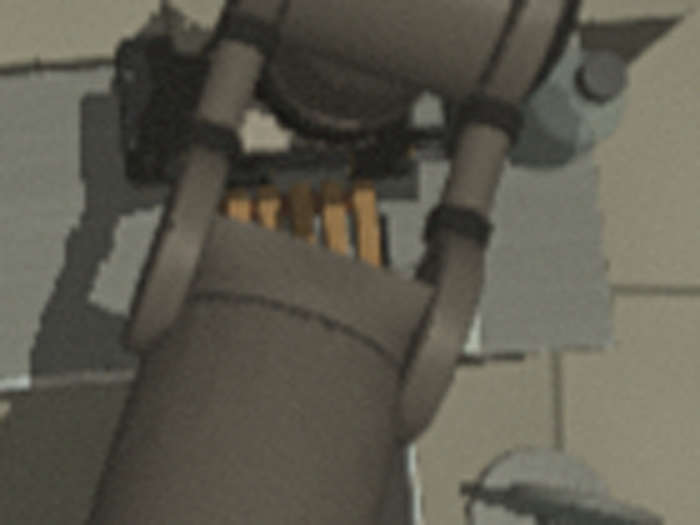

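```bash
python3 -c "
from h import *
c=cap('top')
for X,Y in [(376,184),(355,184),(382,265),(225,192)]: print(S(pix2w(c,330+X/5,130+Y/5,190)))
print(spots(c,'top','bottle'),[S(p) for s,p in spots(c,'top','bottle')])
"
```

```text
(99.5, -183.9)
(100.4, -172.3)
(53.9, -182.7)
(101.1, -99.9)
[(0.74, [635.0, -274.0, 259.0])] [(121.5, -275.3)]
```

View pics/s5.png

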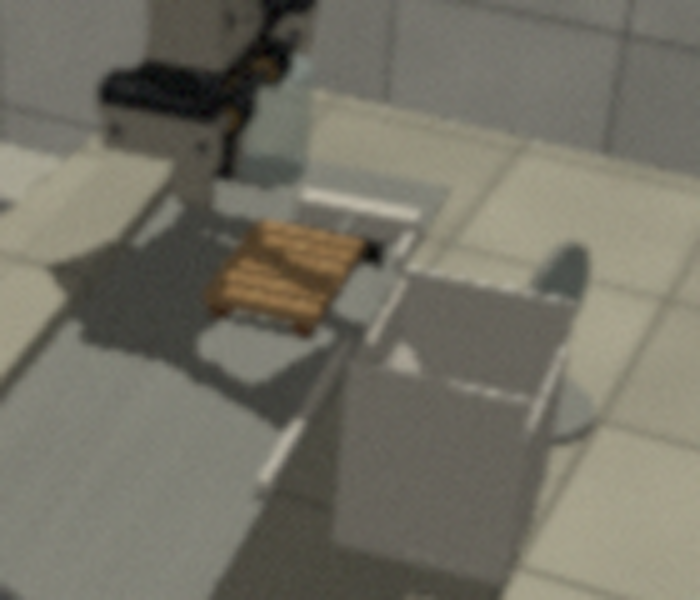

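The saver is flat, square and against the buffer, with its back edge at x≈100 mm. I'll descend behind it and push it forwards.

```bash
python3 -m handwheel '[[[0.4,-4,0],[0,0,0]],[[0,0,-20],[0,0,0]],[[0,0,-20],[0,0,0]],[[0,0,-12],[0,0,0]],[[0,0,-7],[0,0,0]],[[0,0,0],[0,0,0]]]'
python3 -m handwheel '[[[-4,-0.4,0],[0,0,0]],[[-4,-0.4,0],[0,0,0]],[[-4,-0.4,0],[0,0,0]],[[-5,-0.4,0],[0,0,0]],[[-6,-0.5,0],[0,0,0]],[[-6,-0.5,0],[0,0,0]],[[-6,-0.6,0],[0,0,0]],[[0,0,0],[0,0,0]]]'
python3 f.py
python3 -c "
from h import *
c=cap('side');im=c['img'][80:200,280:420,::-1];cv2.imwrite('pics/s6.png',cv2.resize(im,None,fx=5,fy=5,interpolation=cv2.INTER_CUBIC))"
```

```text
time: 14.25
tool_pos: [620.4, -129.8, 197.6]
tcp_rot: [-3.142, 0.0, 0.086]
contact_force: [-0.8, 0.3, 0.6]
grip_width: 36.6
time: 15.25
tool_pos: [584.4, -133.2, 197.5]
tcp_rot: [3.142, 0.002, 0.086]
contact_force: [1.4, -0.1, 0.5]
grip_width: 36.9
(84.0, -130.5) [0.36 0.23]
```

View pics/s6.png

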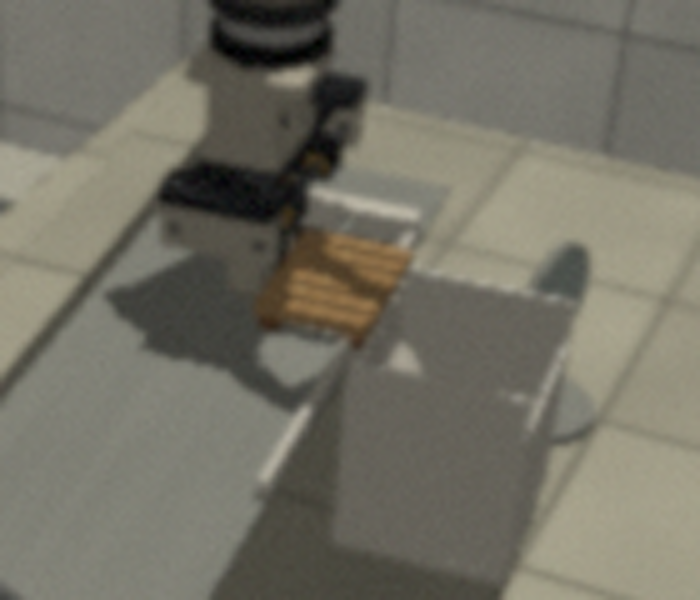

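The saver's front is entering the gap squarely, so I'll keep going.

```bash
python3 -m handwheel '[[[-4,-0.4,0],[0,0,0]],[[-5,-0.45,0],[0,0,0]],[[-5,-0.45,0],[0,0,0]],[[-5,-0.45,0],[0,0,0]],[[-5,-0.45,0],[0,0,0]],[[-5,-0.45,0],[0,0,0]],[[0,0,0],[0,0,0]]]'
python3 -m handwheel '[[[-5,-0.45,0],[0,0,0]],[[-5,-0.45,0],[0,0,0]],[[-5,-0.45,0],[0,0,0]],[[-5,-0.45,0],[0,0,0]],[[-5,-0.45,0],[0,0,0]],[[-4,-0.35,0],[0,0,0]],[[0,0,0],[0,0,0]]]'
python3 f.py
python3 -c "
from h import *
c=cap('side');im=c['img'][80:200,280:420,::-1];cv2.imwrite('pics/s7.png',cv2.resize(im,None,fx=5,fy=5,interpolation=cv2.INTER_CUBIC))"
```

```text
time: 16.38
tool_pos: [555.8, -135.8, 197.9]
tcp_rot: [3.141, 0.001, 0.086]
contact_force: [-0.2, 0.7, 0.4]
grip_width: 36.8
time: 17.25
tool_pos: [526.7, -138.3, 197.4]
tcp_rot: [-3.141, 0.001, 0.086]
contact_force: [0.5, -0.1, -0.1]
grip_width: 36.8
(26.5, -130.5) [ 0.02 -0.35]
```

View pics/s7.png

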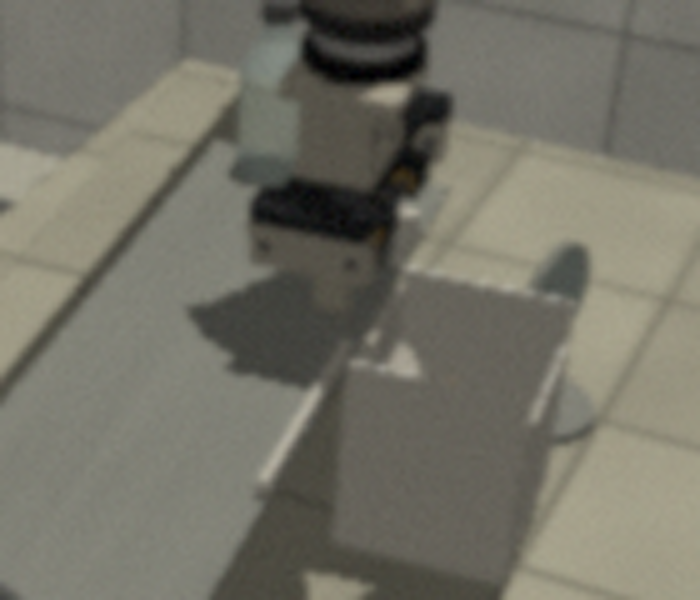

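The saver has dropped out of sight into the box. I'll retract and check from above.

```bash
python3 -m handwheel '[[[8,0.7,0],[0,0,0]],[[0,0,20],[0,0,0]],[[0,0,40],[0,0,0]],[[0,0,40],[0,0,0]],[[0,40,0],[0,0,0]],[[0,50,0],[0,0,0]],[[0,50,0],[0,0,0]],[[0,50,0],[0,0,0]],[[0,50,0],[0,0,0]],[[0,50,0],[0,0,0]],[[0,30,0],[0,0,0]],[[0,0,0],[0,0,0]]]'
python3 -c "
from h import *
c=cap('top')
print(spots(c,'top','saver_center'))
for t in ['bottle','scrubber','mirror','buffer']: print(t,spots(c,'top',t))
im=c['img'][110:255,220:480,::-1];cv2.imwrite('pics/z8.png',cv2.resize(im,None,fx=3,fy=3,interpolation=cv2.INTER_CUBIC))"
```

```text
time: 19.0
tool_pos: [535.3, 184.8, 297.5]
tcp_rot: [-3.141, 0.0, 0.09]
contact_force: [-0.0, -1.0, -1.1]
grip_width: 36.7
[(0.93, [548.0, 446.0, 20.0]), (0.74, [439.0, -149.0, 80.0]), (0.61, [390.0, 404.0, 21.0]), (0.56, [364.0, 98.0, 21.0])]
bottle [(0.72, [634.0, -274.0, 256.0])]
scrubber []
mirror [(0.58, [431.0, -314.0, 11.0])]
buffer [(0.42, [556.0, -192.0, 181.0])]
```

View pics/z8.png

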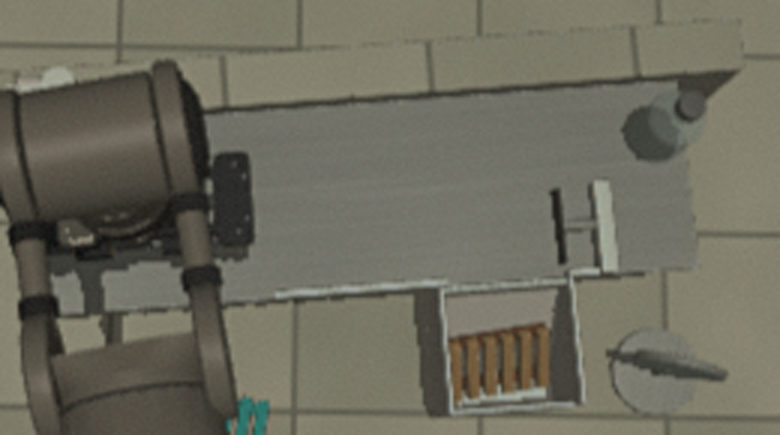

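The saver lies in the box at about (500,362) in the crop. The buffer is back at rest, and the bottle and mirror haven't moved. Handing in.

```bash
python3 -c "
from plant import bot; print(bot.close_job())"
```

```text
the job is handed in; nothing more can be done
None
```

The wooden soap saver is in the chute, and I handed the job in at about 19 s of the 64 s allowed.

- **Sideways push:** I slid the saver along the shelf with both fingers on its +y end. It came up square against the buffer and pushed it in about 3–4 mm, judged from the force of about 4.7 N (the buffer bottoms at 12 mm). I then backed off slowly.
- **Forward push:** I pushed it from behind through the gap. The forces I read during this push stayed under 2 N, and the saver dropped into the box.
- **Last checks:** The top view showed the saver in the box on its slide (detected at z ≈ 80 mm), with the buffer back at rest. The bottle and mirror were where they started, to within about 4 mm, and the tool was clear of everything.
- **Not confirmed:** The arm hid the scrubber in the last picture, so the detector didn't find it. An earlier top view, taken after the gripper had worked next to it, showed it where it started. I passed that end only once more, with the fingertips about 65 mm above its top.

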